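# Kit the hardware for one prosthetic leg

### The job

Fill the yellow kit tray with the hardware for one artificial leg: put the round adapter with the square stud into the round recess, the square four-hole plate into the square recess, and the shorter of the two tubes into the long recess, each sitting flat on the floor of its recess. Set them down, do not drop them, let go, and leave the look-alikes (round adapter with the open cup, three-armed plate, longer tube) lying where they are.

Things in the scene. Friction and masses are not known exactly. Their poses are not given: they have to be found in the camera images.
- pyramid_adapter: Belongs to the kit. Round flange 52 mm across, 12 mm thick, with a solid SQUARE stud in the middle to grip: 24 x 24 mm, sides along the body's x and y, top at 38 mm height; round neck 36 mm across below it, up to 15 mm height. Aluminium, about 0.14 kg, upright on a 4 mm thick turquoise mat. Origin: centre of its underside, z up.
- four_hole_plate: Belongs to the kit. SQUARE plate 52 x 52 mm, 12 mm thick, sides along its x and y, a dark bolt hole in each corner; solid round boss in the middle to grip, 28 mm across, from 12 to 38 mm height. Aluminium, about 0.15 kg, upright on a 4 mm thick turquoise mat. Origin: centre of its underside, z up.
- short_pylon: Belongs to the kit. SHORTER of two lying tubes, 96 mm overall along its x. Tube 26 mm across, axis 18 mm above the underside; at each end a square clamp block 36 mm wide (y), 36 high, 22 long (x), on which it rests without rolling. Grip the 52 mm of bare tube between the blocks. Aluminium, about 0.16 kg, upright on a 4 mm thick turquoise mat. Origin: centre of its underside, z up.
- receiver: Look-alike, leave it. Round flange 52 mm across, 12 mm thick, with an OPEN round cup on it instead of a stud: 40 mm outside, 28 mm hole with a dark bottom, top at 38 mm. Aluminium, about 0.14 kg, upright on a 4 mm thick turquoise mat. Origin: centre of its underside, z up.
- three_prong_plate: Look-alike, leave it. THREE arms in a Y, 15 mm wide, 12 mm thick, each reaching 32 mm from the centre, a dark hole in each; round boss 28 mm across, top at 38 mm. Aluminium, about 0.13 kg, upright on a 4 mm thick turquoise mat. Origin: centre of its underside, z up.
- long_pylon: Look-alike, leave it. LONGER of the two lying tubes: 140 mm overall along its x, otherwise the same as the short pylon. Aluminium, about 0.20 kg, upright on a 4 mm thick turquoise mat. Origin: centre of its underside, z up.
- insert_round: Insert with the ROUND recess. White board with orange specks, 138 (x) x 84 (y) x 20 mm high, fixed in the yellow tray, its top above the tray's rim; the three inserts lie side by side along y in any order, one yaw, 86 mm between centres. Origin: centre of its underside. Recess central in its top, 8 mm deep, floor 12 mm above the origin, 70 mm across.
- insert_square: Insert with the SQUARE recess. White board with orange specks, 138 (x) x 84 (y) x 20 mm high, fixed in the yellow tray, its top above the tray's rim; the three inserts lie side by side along y in any order, one yaw, 86 mm between centres. Origin: centre of its underside. Recess central in its top, 8 mm deep, floor 12 mm above the origin, 70 x 70 mm, sides along x and y.
- insert_long: Insert with the LONG recess. White board with orange specks, 138 (x) x 84 (y) x 20 mm high, fixed in the yellow tray, its top above the tray's rim; the three inserts lie side by side along y in any order, one yaw, 86 mm between centres. Origin: centre of its underside. Recess central in its top, 8 mm deep, floor 12 mm above the origin, 114 mm along x, 54 mm along y.
Mind the look-alikes: they are no part of the job. Leave any red look-alike of the pyramid_adapter alone. What is shaped like the short_pylon but red is not meant.

How it is judged (in metres and radians):
At the end, for the whole second after the job is handed in: Each kit part is within 14 mm of its insert's centre (horizontally), underside 10 to 14.5 mm above the insert's underside (recess floor: 12), upright within 0.08 rad, released and at rest; the three look-alikes are within 25 mm of their start, upright within 0.15 rad, at rest (horizontal distance between pyramid_adapter and insert_round below 0.014 m and z of pyramid_adapter in the frame of insert_round between 0.01 and 0.0145 m and angle between each of pyramid_adapter, four_hole_plate, short_pylon's own z axis and vertical below 0.08 rad and linear speed of each of pyramid_adapter, four_hole_plate, short_pylon, receiver, three_prong_plate, long_pylon below 0.02 m/s and contact force between the fingers and pyramid_adapter below 0.1 N and horizontal distance between four_hole_plate and insert_square below 0.014 m and z of four_hole_plate in the frame of insert_square between 0.01 and 0.0145 m and contact force between the fingers and four_hole_plate below 0.1 N and horizontal distance between short_pylon and insert_long below 0.014 m and z of short_pylon in the frame of insert_long between 0.01 and 0.0145 m and contact force between the fingers and short_pylon below 0.1 N and distance of each of receiver, three_prong_plate, long_pylon from where it was at the start of the episode below 0.025 m and angle between each of receiver, three_prong_plate, long_pylon's own z axis and vertical below 0.15 rad); the robot touches nothing.
It fails at once if a look-alike is moved more than 40 mm (distance of any of receiver, three_prong_plate, long_pylon from where it was at the start of the episode above 0.04 m).
It fails at once if a kit part is dropped: out of the fingers, it falls faster than 0.6 m/s (more than about 18 mm) ((contact force between the fingers and pyramid_adapter below 0.05 N and linear speed of pyramid_adapter above 0.6 m/s) or (contact force between the fingers and four_hole_plate below 0.05 N and linear speed of four_hole_plate above 0.6 m/s) or (contact force between the fingers and short_pylon below 0.05 N and linear speed of short_pylon above 0.6 m/s)).
It also fails if it takes over 83 s, if anything falls off the work surface, if the arm or the gripper's body presses on something with over 40 N, if the wrist force passes 120 N, or if a joint passes its speed limit or range.

### The arm

A 6-joint arm with a two-finger parallel gripper is mounted at the origin on the work surface. World frame = base frame: x ahead of the robot, y to its left, z up, the work surface at z = 0. Lengths are in m, angles in degrees, forces in N, time in s.
With the tool pointing down it reaches from about 0.25 to 0.8 m from the base axis. Payload 8.5 kg.
Tool frame: the origin (TCP) lies on the centre line of the jaws, within the pads' length; the fingertips stand 14 mm ahead of it and the grasp point (between the pads) lies 5 mm behind it; z points along the fingers, y is the line along which they close (so a half turn about z gives the same grasp; the last joint's range is limited). The gripper opens to 85 mm and grips with 20 to 120 N. Pads are 22 mm wide; open, the fingers measure 114 mm over their backs; the gripper's body (76 mm by 85 mm) begins 54 mm behind the grasp point. The pads swing forward as they close: fully open they stand 13 mm farther back than shut.
Start: joints at [-66.635, 13.648, -0.773, 75.585, 0, 90], TCP at [0.208, -0.482, 0.245] pointing down, gripper open.
Joint ranges: [-152.45, 152.45], [-59.26, 108.67], [-65.41, 83.53], [-104.44, 129.93], [-82.83, 76.93], [-180, 180]. Speed limits (degrees/s): [127.2, 127.2, 159.86, 180, 180, 180].

### API

Orientations are given as a 3x3 rotation matrix whose columns are the frame's x, y, z axes.
In Python, from plant import ctrl gives the robot as it stands.
- The arm moves only by the shell command python3 -m creep 'ROWS' [FORCE]. ROWS is JSON, a list of rows, each an object with "grip": the closure, from -1 (fully open) to 1 (shut); "dp": the shift along the tool's x, y, z in mm, a list of three; "dr": the turn, a rotation vector about the tool's x, y, z in degrees, a list of three. In form: [{"grip": grip, "dp": [x, y, z], "dr": [ax, ay, az]}, ...]. A call has 1 to 8 rows; each row shifts and turns the commanded pose from where the row before left it, along the tool's axes as they then stand; what a row does not reach is not made up. A row lasts 1/10 s, in which the tool goes at most 50 mm and 8.59 degrees, less where a joint would pass 70% of its speed; a pose out of reach is approached as far as the arm can. A call is refused whole if a number of a shift passes 50 or a number of a turn 8.59, either way. A call with a gripper value outside its range is refused whole. The fingers move at their own pace and stop on an object; FORCE is the grip in N (left out, the last holds). Time passes only in rows, so rows that do not move let the fingers close. It gives the time, the measured TCP pose, the force, the opening and the grip force at its end, in the units of the state.
- ctrl.get_state(): the state, without advancing time (a new reading comes with each control period).
- ctrl.get_image(name): name is "scene" or "top" or "wrist"; returns a dict with "color" (384x512x3 uint8, blue, green, red), "z_map" (384x512 float32, m along the optical axis (not along the pixel's ray), 0 where there is no reading), "K" (3x3 intrinsics, pixels), "extrinsics" (4x4, takes a point from camera to world coordinates). Camera axes: x right, y up, looking along -z (the intrinsics and any distortion apply to the point x, -y, -z); pixel columns grow to the right and rows downward; lengths in m; the calibration is good to about 2 mm. A picture is of the moment at which its call begins.
- ctrl.finish_job(): hands the job in; it is judged then, once.
The state is a dict: "time": time; "q": joint angles; "qd": joint speeds; "joint_torque": joint torques, N m; "tool_pos": TCP position; "ee_rot": TCP orientation; "wrist_force": force on the tool from outside, world axes, zero at the start; "moment": the same for the moment, N m; "grip_width": finger opening in m; "grip_force": force on a finger pad.
Only numpy, scipy, OpenCV 4.12 (cv2) and the standard library are available. Lean on these libraries where they do the work, as an engineer would, in place of code of your own. Each camera call takes 0.05 s, during which the arm holds its last target. There are 200 camera calls.

## Working session

There is one attempt and no reset: what is moved stays moved. The work goes in short steps, Python scripts to look and compute and a shell command to move; the robot and the scene stay as the last step left them, time stands still between calls to the robot, and variables do not carry over. Pictures are saved under pics/ and viewed, at most 14 in all, crops included, and the job is handed in when it is done.

```bash
mkdir -p pics; ls; python3 - <<'E'
from plant import ctrl
import cv2,numpy as np
for n in("top","scene"):
    d=ctrl.get_image(n);cv2.imwrite(f"pics/{n}0.png",d["color"]);np.savez(f"{n}0.npz",**d)
    print(n,d["K"].tolist(),d["extrinsics"].round(3).tolist(),[k for k in d])
s=ctrl.get_state();print({k:np.round(v,3).tolist() for k,v in s.items()})
E
```

```text
pics
top [[452.08286170353824, 0.0, 254.67704813521613], [0.0, 452.08286170353824, 187.71057666805032], [0.0, 0.0, 1.0]] [[0.014, 0.993, -0.113, 0.333], [-1.0, 0.015, 0.015, 0.087], [0.017, 0.113, 0.993, 1.183], [0.0, 0.0, 0.0, 1.0]] ['color', 'z_map', 'K', 'extrinsics']
scene [[468.89043537049156, 0.0, 254.3417501830374], [0.0, 468.89043537049156, 188.3966858039875], [0.0, 0.0, 1.0]] [[0.696, -0.376, 0.611, 1.243], [0.717, 0.389, -0.578, -0.695], [-0.02, 0.841, 0.541, 0.767], [0.0, 0.0, 0.0, 1.0]] ['color', 'z_map', 'K', 'extrinsics']
{'time': 0.1, 'q': [-66.638, 13.678, -0.81, 75.584, 0.002, 89.999], 'qd': [0.025, -0.103, 0.029, -0.025, 0.048, -0.044], 'joint_torque': [0.003, -53.972, 34.7, 0.013, 0.0, 0.0], 'tool_pos': [0.208, -0.482, 0.245], 'ee_rot': [[0.918, 0.397, -0.0], [0.397, -0.918, 0.001], [0.0, -0.001, -1.0]], 'wrist_force': [0.759, 0.206, 0.526], 'moment': [-0.016, -0.005, -0.036], 'grip_force': 0.0, 'grip_width': 0.085}
```

View pics/top0.png

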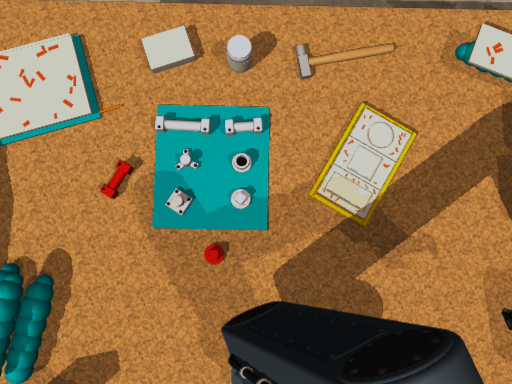

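View pics/scene0.png

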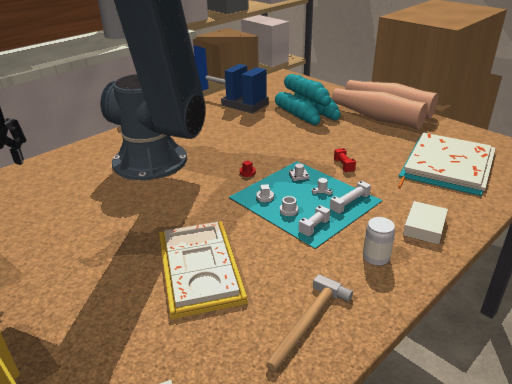

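Top view: the mat holds the long tube (182,125), short tube (243,126), Y plate (186,159), open cup (241,161), four-hole plate (178,201) and stud adapter (241,198). The tray is at (365,162), with its round recess at (381,135), square at (365,162) and long at (349,191). I'll enlarge both areas.

```bash
cat > h.py <<'E'
import numpy as np,cv2
def ray(d,u,v,z):
    K=d["K"];E=d["extrinsics"]
    r=np.array([(u-K[0,2])/K[0,0],-(v-K[1,2])/K[1,1],-1.0])
    w=E[:3,:3]@r;o=E[:3,3]
    return o+w*(z-o[2])/w[2]
def cloud(d):
    K=d["K"];E=d["extrinsics"];Z=d["z_map"]
    v,u=np.mgrid[:Z.shape[0],:Z.shape[1]]
    P=np.stack([(u-K[0,2])/K[0,0]*Z,-(v-K[1,2])/K[1,1]*Z,-Z],-1)
    return P@E[:3,:3].T+E[:3,3]
E
python3 - <<'E'
import cv2,numpy as np
from h import *
d=dict(np.load("top0.npz"));c=d["color"]
a=cv2.resize(c[105:225,150:275],None,fx=4.8,fy=4.8,interpolation=cv2.INTER_CUBIC);cv2.imwrite("pics/a.png",a)
b=cv2.resize(c[100:225,308:420],None,fx=4.8,fy=4.8,interpolation=cv2.INTER_CUBIC);cv2.imwrite("pics/b.png",b)
P=cloud(d)
for n,u,v in[("long",182,125),("short",243,126),("plate",178,201),("stud",241,198),("mat",215,180),("rim",325,175),("round",381,135),("sq",365,162),("lng",349,191),("bord",366,148),("table",300,120)]:
    print(n,P[v,u].round(3))
E
```

```text
long [0.625 0.26  0.034]
short [0.625 0.102 0.032]
plate [0.426 0.263 0.045]
stud [0.436 0.104 0.044]
mat [0.487 0.174 0.001]
rim [ 0.503 -0.114  0.015]
round [ 0.609 -0.26   0.025]
sq [ 0.537 -0.217  0.022]
lng [ 0.46  -0.174  0.026]
bord [ 0.573 -0.219  0.029]
table [ 0.652 -0.05   0.001]
```

View pics/a.png

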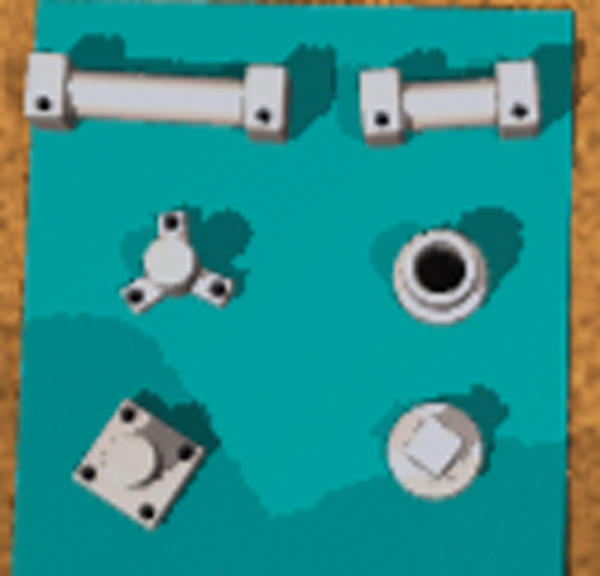

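View pics/b.png

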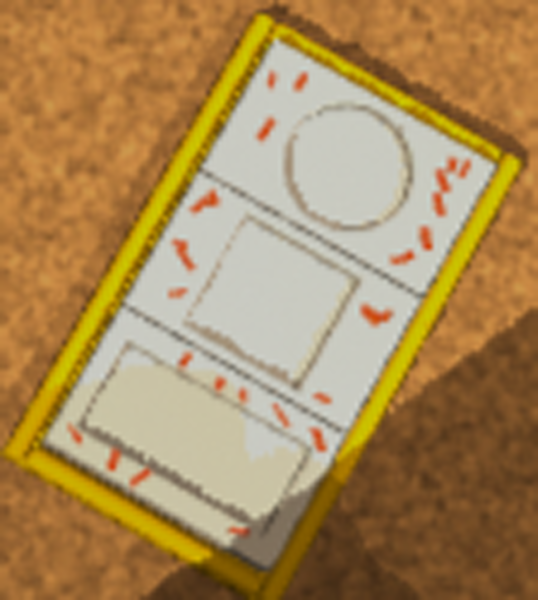

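```bash
python3 - <<'E'
import cv2,numpy as np
from h import *
d=dict(np.load("top0.npz"));P=cloud(d)
def A(p,z):return ray(d,150+p[0]/4.8-.4,105+p[1]/4.8-.4,z)[:2]
def B(p,z):return ray(d,308+p[0]/4.8-.4,100+p[1]/4.8-.4,z)[:2]
def yaw(a,b):v=b-a;return np.degrees(np.arctan2(v[1],v[0])).round(1)
pr=lambda n,q,*x:print(n,(np.array(q)*1e3).round(1),*x)
S=[A(p,.042) for p in[(435,412),(464,447),(434,476),(404,444)]]
pr("stud",np.mean(S,0),[yaw(S[i],S[(i+1)%4]) for i in range(4)])
S=[A(p,.016) for p in[(128,398),(205,450),(152,528),(73,478)]]
pr("plate",np.mean(S,0),[yaw(S[i],S[(i+1)%4]) for i in range(4)]);pr("boss",A((135,458),.042))
pr("tube mid",(A((400,103),.035)+A((497,99),.035))/2,yaw(A((400,103),.035),A((497,99),.035)))
pr("recv",A((440,268),.042));pr("prong",A((170,263),.042));pr("longtube",(A((70,97),.035)+A((243,103),.035))/2)
# board height: pixels in the tray that are white/grey, tray polygon
m=np.zeros(d["z_map"].shape,np.uint8)
cv2.fillPoly(m,[np.array([[366,110],[410,134],[362,212],[320,190]])],1)
z=P[...,2][(m>0)&(d["z_map"]>0)];print("board z hist",np.histogram(z,bins=np.arange(.01,.04,.002)),np.median(z))
m2=np.zeros_like(m);cv2.fillPoly(m2,[np.array([[285,80],[350,90],[300,170],[280,160]])],1);print("table",np.median(P[...,2][m2>0]))
m2=np.zeros_like(m);m2[173:190,200:225]=1;print("mat",np.median(P[...,2][m2>0]))
zt=.024
S=[B(p,zt) for p in[(204,170),(424,296),(342,430),(125,306)]];pr("sqboard",np.mean(S,0),yaw(S[0],S[1]),yaw(S[3],S[2]),np.linalg.norm(S[1]-S[0]))
S=[B(p,zt) for p in[(249,215),(358,282),(297,388),(184,322)]];pr("sq",np.mean(S,0),yaw(S[0],S[1]))
pr("round",B((350,166),zt))
S=[B(p,zt) for p in[(128,342),(309,448),(265,535),(80,425)]];pr("long",np.mean(S,0),yaw(S[0],S[1]))
E
```

```text
stud [438.4 106.6] [np.float64(-139.6), np.float64(135.0), np.float64(44.0), np.float64(-43.0)]
plate [428.3 265.3] [np.float64(-123.1), np.float64(147.4), np.float64(58.7), np.float64(-32.7)]
boss [429.  263.8]
tube mid [625.7 102.2] -86.6
recv [532.9 105.2]
prong [533.3 248.7]
longtube [623.4 259.7]
board z hist (array([  0,   1,   0,   4,  63, 279, 665, 692, 442, 437, 726, 801, 377,
        82]), array([0.01 , 0.012, 0.014, 0.016, 0.018, 0.02 , 0.022, 0.024, 0.026,
       0.028, 0.03 , 0.032, 0.034, 0.036, 0.038])) 0.02877401032699778
table 0.00013847449989023985
mat 0.004304943321924659
sqboard [ 536.9 -216. ] -119.6 -119.4 0.13729791849478584
sq [ 536.1 -215.1] -121.4
round [ 612. -259.]
long [ 461.3 -172.6] -120.0
```

Depth gives the mat at 4 mm, the recess floor at about 24 mm and the board top at about 32 mm. Corrected for that height, the recess centres are round (610,-256.5), square (535,-213.5) and long (460.5,-170.6) mm, with the inserts at yaw 60°. Adapter first: I'll turn the tool to yaw 44.5°.

```bash
cat > plan.py <<'E'
import sys,numpy as np
from plant import ctrl
x,y,z=map(float,sys.argv[1:4]);s=ctrl.get_state();R=np.array(s["ee_rot"]);p=np.array(s["tool_pos"])*1e3
t=np.degrees(np.arctan2(R[1,0],R[0,0]))
print("pos",p.round(1),"yaw",t.round(2),"tilt",R[:,2].round(4),"dp",(R.T@(np.array([x,y,z])-p)).round(1),"q",np.round(s["q"],0),"F",np.round(s["wrist_force"],1),"w",s["grip_width"],s["grip_force"],"t",s["time"])
E
python3 -m creep '[{"grip":-1,"dp":[0,0,0],"dr":[0,0,-7]},{"grip":-1,"dp":[0,0,0],"dr":[0,0,-7]},{"grip":-1,"dp":[0,0,0],"dr":[0,0,-7.1]},{"grip":-1,"dp":[0,0,0],"dr":[0,0,0]}]' 40; python3 plan.py 438.4 106.6 150
```

```text
time: 0.5
tool_pos: [0.2081, -0.4817, 0.245]
ee_rot: [[0.712, 0.702, -0.0], [0.702, -0.712, 0.001], [0.0, -0.001, -1.0]]
wrist_force: [0.3, -0.3, -0.3]
grip_width: 0.0852
grip_force: 0.0
pos [ 208.1 -481.7  245. ] yaw 44.57 tilt [-3.e-04  7.e-04 -1.e+00] dp [ 576.9 -257.5   95.3] q [-67.  14.  -1.  76.   0.  69.] F [ 0.3 -0.3 -0.3] w 0.0851855209522421 0.0 t 0.5
```

```bash
python3 -m creep '[{"grip":-1,"dp":[36,-16,6],"dr":[0,0,0]},{"grip":-1,"dp":[36,-16,6],"dr":[0,0,0]},{"grip":-1,"dp":[36,-16,6],"dr":[0,0,0]},{"grip":-1,"dp":[36,-16,6],"dr":[0,0,0]},{"grip":-1,"dp":[36,-16,6],"dr":[0,0,0]},{"grip":-1,"dp":[36,-16,6],"dr":[0,0,0]},{"grip":-1,"dp":[36,-16,6],"dr":[0,0,0]},{"grip":-1,"dp":[36,-16,6],"dr":[0,0,0]}]' >/dev/null;  python3 -m creep '[{"grip":-1,"dp":[36,-16,6],"dr":[0,0,0]},{"grip":-1,"dp":[36,-16,6],"dr":[0,0,0]},{"grip":-1,"dp":[36,-16,6],"dr":[0,0,0]},{"grip":-1,"dp":[36,-16,6],"dr":[0,0,0]},{"grip":-1,"dp":[36,-16,6],"dr":[0,0,0]},{"grip":-1,"dp":[36,-16,6],"dr":[0,0,0]},{"grip":-1,"dp":[30,-14,4],"dr":[0,0,0]},{"grip":-1,"dp":[0,0,0],"dr":[0,0,0]}]' >/dev/null; python3 plan.py 438.4 106.6 150
python3 - <<'E'
from plant import ctrl
import cv2,numpy as np
d=ctrl.get_image("wrist");np.savez("w1.npz",**d);cv2.imwrite("pics/w1.png",d["color"])
E
```

```text
pos [423.6  65.  156.7] yaw 44.46 tilt [-2.e-04  8.e-04 -1.e+00] dp [ 39.7 -19.3   6.7] q [  9.   7. -22.  60.   0. 144.] F [ 0.8  0.2 -0.7] w 0.08541319074882477 0.0 t 2.1
```

View pics/w1.png

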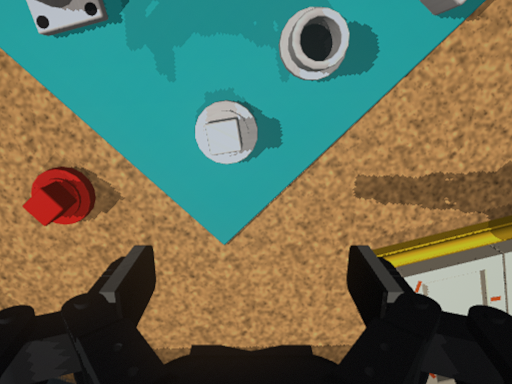

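Wrist view: the stud's top face is centred near (224,137), with corners (206,122), (237,117), (243,151) and (211,156). The cup is at (315,43) and the red decoy at (60,197). The stud's sides are nearly aligned with the tool.

```bash
python3 - <<'E'
import numpy as np
from h import *
d=dict(np.load("w1.npz"))
S=[ray(d,u,v,.042)[:2]*1e3 for u,v in[(206,122),(237,117),(243,151),(211,156)]]
print(np.mean(S,0),[np.degrees(np.arctan2(*(S[(i+1)%4]-S[i])[::-1])).round(1) for i in range(4)],[np.linalg.norm(S[(i+1)%4]-S[i]).round(1) for i in range(4)])
E
python3 -m creep '[{"grip":-1,"dp":[20,-9.6,5],"dr":[0,0,0]},{"grip":-1,"dp":[19.7,-9.7,5],"dr":[0,0,0]},{"grip":-1,"dp":[0,0,0],"dr":[0,0,0]},{"grip":-1,"dp":[0,0,0],"dr":[0,0,0]}]'; python3 plan.py 438.4 106.6 35
```

```text
[438.98931256 107.2390681 ] [np.float64(-36.6), np.float64(-126.0), np.float64(143.4), np.float64(50.8)] [np.float64(23.0), np.float64(25.3), np.float64(24.4), np.float64(25.3)]
time: 2.55
tool_pos: [0.4369, 0.1029, 0.1472]
ee_rot: [[0.715, 0.699, -0.001], [0.699, -0.715, -0.0], [-0.001, -0.0, -1.0]]
wrist_force: [0.2, -0.1, -1.5]
grip_width: 0.0858
grip_force: 0.0
pos [436.9 102.9 147.2] yaw 44.38 tilt [-9.e-04 -5.e-04 -1.e+00] dp [  3.8  -1.6 112.2] q [ 13.  10. -21.  59.  -0. 149.] F [ 0.2 -0.1 -1.5] w 0.08576204947879713 0.0 t 2.55
```

```bash
python3 -m creep '[{"grip":-0.6,"dp":[4,-1.5,0],"dr":[0,0,0]},{"grip":-0.4,"dp":[0,0,10],"dr":[0,0,-8.2]},{"grip":-0.4,"dp":[0,0,20],"dr":[0,0,0]},{"grip":-0.4,"dp":[0,0,20],"dr":[0,0,0]},{"grip":-0.4,"dp":[0,0,20],"dr":[0,0,0]},{"grip":-0.4,"dp":[0,0,15],"dr":[0,0,0]},{"grip":-0.4,"dp":[0,0,0],"dr":[0,0,0]}]'; python3 plan.py 438.9 107 35
```

```text
time: 3.25
tool_pos: [0.4379, 0.1065, 0.0611]
ee_rot: [[0.608, 0.794, -0.003], [0.794, -0.608, -0.001], [-0.002, -0.002, -1.0]]
wrist_force: [-0.6, -0.1, -0.7]
grip_width: 0.0595
grip_force: 0.0
pos [437.9 106.5  61.1] yaw 52.57 tilt [-2.9e-03 -7.0e-04 -1.0e+00] dp [ 1.1  0.5 26.1] q [ 14.  15. -29.  47.  -0. 141.] F [-0.6 -0.1 -0.7] w 0.059508257344584085 0.0 t 3.25
```

```bash
python3 -m creep '[{"grip":-0.4,"dp":[1,0.5,13],"dr":[0,0,0]},{"grip":-0.4,"dp":[0,0,13],"dr":[0,0,0]},{"grip":-0.4,"dp":[0,0,0],"dr":[0,0,0]},{"grip":1,"dp":[0,0,0],"dr":[0,0,0]},{"grip":1,"dp":[0,0,0],"dr":[0,0,0]},{"grip":1,"dp":[0,0,0],"dr":[0,0,0]},{"grip":1,"dp":[0,0,0],"dr":[0,0,0]},{"grip":1,"dp":[0,0,0],"dr":[0,0,0]}]' 50; python3 plan.py 438.9 107 35
```

```text
time: 4.05
tool_pos: [0.4408, 0.1081, 0.0374]
ee_rot: [[0.607, 0.795, 0.002], [0.795, -0.607, 0.0], [0.001, 0.001, -1.0]]
wrist_force: [-1.1, -0.1, 6.3]
grip_width: 0.023
grip_force: 49.3
pos [440.8 108.1  37.4] yaw 52.66 tilt [ 1.6e-03  4.0e-04 -1.0e+00] dp [-2.  -0.9  2.4] q [ 14.  17. -30.  43.  -0. 141.] F [-1.1 -0.1  6.3] w 0.023027169631325815 49.345605969429016 t 4.05
```

```bash
python3 -m creep '[{"grip":1,"dp":[0,0,-10],"dr":[0,0,0]},{"grip":1,"dp":[0,0,-20],"dr":[0,0,0]},{"grip":1,"dp":[0,0,-30],"dr":[0,0,0]},{"grip":1,"dp":[0,0,-30],"dr":[0,0,0]},{"grip":1,"dp":[0,0,-20],"dr":[0,0,0]},{"grip":1,"dp":[0,0,0],"dr":[0,0,-7.3]},{"grip":1,"dp":[0,0,0],"dr":[0,0,0]}]'; python3 plan.py 610 -256.5 120
```

```text
time: 4.75
tool_pos: [0.4406, 0.1081, 0.1478]
ee_rot: [[0.499, 0.867, 0.002], [0.867, -0.499, 0.001], [0.002, 0.001, -1.0]]
wrist_force: [-0.1, 0.1, -0.9]
grip_width: 0.0228
grip_force: 49.4
pos [440.6 108.1 147.8] yaw 60.08 tilt [ 2.1e-03  6.0e-04 -1.0e+00] dp [-231.5  328.6   27.9] q [ 14.  10. -21.  59.   0. 134.] F [-0.1  0.1 -0.9] w 0.022820748929621056 49.38775956630707 t 4.75
```

```bash
python3 -m creep '[{"grip":1,"dp":[-10,14,0],"dr":[0,0,0]},{"grip":1,"dp":[-20,28.5,0],"dr":[0,0,0]},{"grip":1,"dp":[-20,28.5,0],"dr":[0,0,0]},{"grip":1,"dp":[-20,28.5,0],"dr":[0,0,0]},{"grip":1,"dp":[-20,28.5,0],"dr":[0,0,0]},{"grip":1,"dp":[-20,28.5,0],"dr":[0,0,0]},{"grip":1,"dp":[-20,28.5,0],"dr":[0,0,0]},{"grip":1,"dp":[-20,28.5,0],"dr":[0,0,0]}]' >/dev/null; python3 -m creep '[{"grip":1,"dp":[-20,28.5,0],"dr":[0,0,0]},{"grip":1,"dp":[-20,28.5,6],"dr":[0,0,0]},{"grip":1,"dp":[-20,28.5,10],"dr":[0,0,0]},{"grip":1,"dp":[-20,28.5,10],"dr":[0,0,0]},{"grip":1,"dp":[0,0,0],"dr":[0,0,0]},{"grip":1,"dp":[0,0,0],"dr":[0,0,0]}]'; python3 plan.py 610 -256.5 57.5
python3 - <<'E'
from plant import ctrl
import cv2,numpy as np
d=ctrl.get_image("wrist");np.savez("w2.npz",**d);cv2.imwrite("pics/w2.png",d["color"])
E
```

```text
time: 6.15
tool_pos: [0.6079, -0.2554, 0.1192]
ee_rot: [[0.504, 0.864, -0.002], [0.864, -0.504, 0.001], [-0.0, -0.002, -1.0]]
wrist_force: [-0.9, 0.4, -1.1]
grip_width: 0.0225
grip_force: 49.5
pos [ 607.9 -255.4  119.2] yaw 59.75 tilt [-0.0022  0.0012 -1.    ] dp [ 0.1  2.5 61.7] q [-23.  30.   6.  66.   0.  97.] F [-0.9  0.4 -1.1] w 0.022492178521163714 49.510746002197266 t 6.15
```

View pics/w2.png

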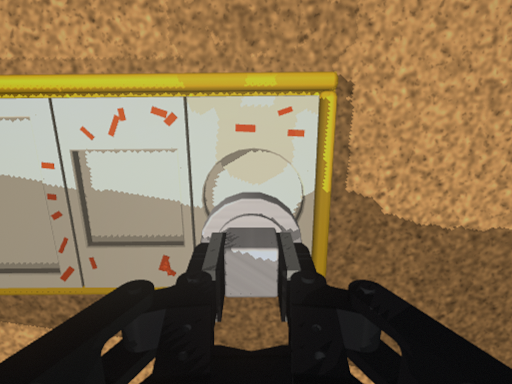

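The adapter is held above the tray. The round recess rim spans columns 203 to 303 with its top at row 149, so its centre is near (253,199). The square recess is at (135,198).

```bash
python3 - <<'E'
import numpy as np
from h import *
d=dict(np.load("w2.npz"))
for p in[(203,199),(303,199),(253,149),(253,199)]:print(p,(ray(d,*p,.032)*1e3).round(1))
a,b=ray(d,55,97,.032),ray(d,318,94,.032);v=b-a;print(np.degrees(np.arctan2(v[1],v[0])))
E
```

```text
(203, 199) [ 579.9 -237.8   32. ]
(303, 199) [ 639.9 -272.6   32. ]
(253, 149) [ 627.4 -225.    32. ]
(253, 199) [ 609.9 -255.2   32. ]
-29.592428794530445
```

```bash
python3 -m creep '[{"grip":1,"dp":[0,2,12],"dr":[0,0,0]},{"grip":1,"dp":[0,0,16],"dr":[0,0,0]},{"grip":1,"dp":[0,0,14],"dr":[0,0,0]},{"grip":1,"dp":[0,0,8],"dr":[0,0,0]},{"grip":1,"dp":[0,0,4],"dr":[0,0,0]},{"grip":1,"dp":[0,0,3],"dr":[0,0,0]},{"grip":1,"dp":[0,0,0],"dr":[0,0,0]},{"grip":1,"dp":[0,0,0],"dr":[0,0,0]}]'; python3 plan.py 610 -256 57.5
```

```text
time: 7.0
tool_pos: [0.6106, -0.2561, 0.0638]
ee_rot: [[0.501, 0.866, 0.001], [0.866, -0.501, -0.0], [0.0, 0.001, -1.0]]
wrist_force: [0.7, 0.2, -0.9]
grip_width: 0.0226
grip_force: 49.5
pos [ 610.6 -256.1   63.8] yaw 59.96 tilt [ 7.e-04 -2.e-04 -1.e+00] dp [-0.2 -0.6  6.3] q [-23.  33.   2.  59.   0.  97.] F [ 0.7  0.2 -0.9] w 0.02257001122494337 49.5113879442215 t 7.0
```

```bash
python3 -m creep '[{"grip":1,"dp":[0,0,2],"dr":[0,0,0]},{"grip":1,"dp":[0,0,1.5],"dr":[0,0,0]},{"grip":1,"dp":[0,0,1],"dr":[0,0,0]},{"grip":1,"dp":[0,0,0],"dr":[0,0,0]},{"grip":1,"dp":[0,0,0],"dr":[0,0,0]}]'; python3 -m creep '[{"grip":1,"dp":[0,0,1],"dr":[0,0,0]},{"grip":1,"dp":[0,0,0],"dr":[0,0,0]},{"grip":1,"dp":[0,0,0],"dr":[0,0,0]}]'
```

```text
time: 7.5
tool_pos: [0.6103, -0.2561, 0.0587]
ee_rot: [[0.501, 0.866, -0.0], [0.866, -0.501, 0.0], [0.0, -0.0, -1.0]]
wrist_force: [0.2, -0.6, -1.2]
grip_width: 0.0229
grip_force: 49.5
time: 7.8
tool_pos: [0.6103, -0.2561, 0.0577]
ee_rot: [[0.501, 0.866, -0.0], [0.866, -0.501, 0.0], [0.0, -0.0, -1.0]]
wrist_force: [-0.5, -0.5, -0.6]
grip_width: 0.0225
grip_force: 49.5
```

```bash
python3 -m creep '[{"grip":1,"dp":[0,0,0.8],"dr":[0,0,0]},{"grip":1,"dp":[0,0,0],"dr":[0,0,0]},{"grip":1,"dp":[0,0,0],"dr":[0,0,0]}]' | sed -n '2p;4,$p' ; python3 -m creep '[{"grip":1,"dp":[0,0,0.8],"dr":[0,0,0]},{"grip":1,"dp":[0,0,0],"dr":[0,0,0]},{"grip":1,"dp":[0,0,0],"dr":[0,0,0]}]' | sed -n '2p;4,$p'
```

```text
tool_pos: [0.6104, -0.2561, 0.0575]
wrist_force: [-2.3, -0.3, 5.4]
grip_width: 0.0231
grip_force: 50.2
tool_pos: [0.6104, -0.2561, 0.0575]
wrist_force: [-3.2, 0.9, 11.6]
grip_width: 0.0228
grip_force: 51.1
```

Contact came at 57.5 mm, as predicted. I'll release and retreat.

```bash
python3 -m creep '[{"grip":0.2,"dp":[0,0,0],"dr":[0,0,0]},{"grip":-0.2,"dp":[0,0,0],"dr":[0,0,0]},{"grip":-0.2,"dp":[0,0,0],"dr":[0,0,0]},{"grip":-0.2,"dp":[0,0,0],"dr":[0,0,0]},{"grip":-0.2,"dp":[0,0,-15],"dr":[0,0,0]},{"grip":-0.2,"dp":[0,0,-30],"dr":[0,0,0]},{"grip":-0.2,"dp":[0,0,-30],"dr":[0,0,0]},{"grip":-0.4,"dp":[0,0,0],"dr":[0,0,0]}]'; python3 plan.py 428.7 264.5 130
```

```text
time: 9.2
tool_pos: [0.6124, -0.2569, 0.1354]
ee_rot: [[0.501, 0.866, 0.006], [0.866, -0.501, -0.002], [0.001, 0.006, -1.0]]
wrist_force: [1.0, -0.3, 0.1]
grip_width: 0.0599
grip_force: 0.0
pos [ 612.4 -256.9  135.4] yaw 59.97 tilt [ 0.006  -0.0024 -1.    ] dp [ 359.5 -420.1    3.1] q [-23.  30.   8.  68.   0.  97.] F [ 1.  -0.3  0.1] w 0.059915261227797056 0.0 t 9.2
```

```bash
python3 -m creep '[{"grip":-0.4,"dp":[12,-14,0],"dr":[0,0,0]},{"grip":-0.4,"dp":[24,-28,0],"dr":[0,0,0]},{"grip":-0.4,"dp":[24,-28,0],"dr":[0,0,0]},{"grip":-0.4,"dp":[24,-28,0],"dr":[0,0,0]},{"grip":-0.4,"dp":[24,-28,0],"dr":[0,0,0]},{"grip":-0.4,"dp":[24,-28,0],"dr":[0,0,0]},{"grip":-0.4,"dp":[24,-28,0],"dr":[0,0,0]},{"grip":-0.4,"dp":[24,-28,0],"dr":[0,0,0]}]' >/dev/null; python3 -m creep '[{"grip":-0.4,"dp":[24,-28,0],"dr":[0,0,0]},{"grip":-0.4,"dp":[24,-28,0],"dr":[0,0,0]},{"grip":-0.4,"dp":[24,-28,0],"dr":[0,0,0]},{"grip":-0.4,"dp":[24,-28,0],"dr":[0,0,0]},{"grip":-0.4,"dp":[24,-28,0],"dr":[0,0,0]},{"grip":-0.4,"dp":[20,-24,0],"dr":[0,0,0]},{"grip":-0.4,"dp":[0,0,0],"dr":[0,0,0]},{"grip":-0.4,"dp":[0,0,0],"dr":[0,0,0]}]' >/dev/null; python3 plan.py 428.7 264.5 130
python3 - <<'E'
from plant import ctrl
import cv2,numpy as np
d=ctrl.get_image("wrist");np.savez("w3.npz",**d);cv2.imwrite("pics/w3.png",d["color"])
E
```

```text
pos [446.3 208.5 130.8] yaw 60.07 tilt [-5.e-04 -4.e-04 -1.e+00] dp [ 39.8 -43.2   0.8] q [ 25.  14. -17.  58.  -0. 145.] F [-0.7 -0.4 -0.5] w 0.05967546670630732 0.0 t 10.8
```

View pics/w3.png

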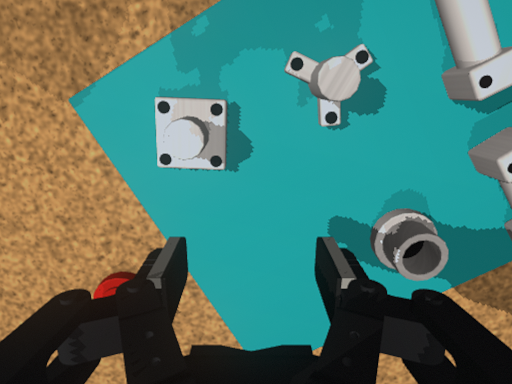

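Plate corners are (155,97), (227,99), (226,170) and (157,167), nearly square to the tool, with the boss top at (186,138).

```bash
python3 - <<'E'
import numpy as np
from h import *
d=dict(np.load("w3.npz"))
S=[ray(d,u,v,.016)[:2]*1e3 for u,v in[(155,97),(227,99),(226,170),(157,167)]]
print(np.mean(S,0),[np.degrees(np.arctan2(*(S[(i+1)%4]-S[i])[::-1])).round(1) for i in range(4)],[np.linalg.norm(S[(i+1)%4]-S[i]).round(1) for i in range(4)], ray(d,186,138,.042))
E
python3 -m creep '[{"grip":-0.4,"dp":[20,-22,0],"dr":[0,0,0]},{"grip":-0.4,"dp":[19.5,-21,0],"dr":[0,0,1.5]},{"grip":-0.4,"dp":[0,0,0],"dr":[0,0,0]},{"grip":-0.4,"dp":[0,0,0],"dr":[0,0,0]}]'>/dev/null; python3 plan.py 428.8 264.5 35
```

```text
[429.54972964 266.74664001] [np.float64(-31.4), np.float64(-121.9), np.float64(147.6), np.float64(57.0)] [np.float64(51.4), np.float64(52.2), np.float64(52.4), np.float64(51.3)] [0.43095888 0.26702289 0.042     ]
pos [429.5 263.1 131. ] yaw 58.47 tilt [-2.e-04 -5.e-04 -1.e+00] dp [ 0.8 -1.3 96. ] q [ 32.  15. -16.  59.  -0. 153.] F [-0.5 -0.3  0.2] w 0.059716086068915035 0.0 t 11.25
```

```bash
python3 -m creep '[{"grip":-0.4,"dp":[3.2,-1.3,10],"dr":[0,0,0]},{"grip":-0.4,"dp":[0,0,20],"dr":[0,0,0]},{"grip":-0.4,"dp":[0,0,20],"dr":[0,0,0]},{"grip":-0.4,"dp":[0,0,20],"dr":[0,0,0]},{"grip":-0.4,"dp":[0,0,15],"dr":[0,0,0]},{"grip":-0.4,"dp":[0,0,8],"dr":[0,0,0]},{"grip":-0.4,"dp":[0,0,0],"dr":[0,0,0]}]'>/dev/null; python3 -m creep '[{"grip":-0.4,"dp":[0,0,1],"dr":[0,0,0]},{"grip":1,"dp":[0,0,0],"dr":[0,0,0]},{"grip":1,"dp":[0,0,0],"dr":[0,0,0]},{"grip":1,"dp":[0,0,0],"dr":[0,0,0]},{"grip":1,"dp":[0,0,0],"dr":[0,0,0]},{"grip":1,"dp":[0,0,0],"dr":[0,0,0]}]'>/dev/null; python3 plan.py 430 266.5 150
```

```text
pos [430.2 267.6  38.1] yaw 58.47 tilt [ 1.2e-03  8.0e-04 -1.0e+00] dp [  -0.9    0.4 -111.9] q [ 32.  21. -23.  45.   0. 153.] F [-1.3 -1.2  5.7] w 0.02614100515828773 48.82493555545807 t 12.55
```

```bash
python3 -m creep '[{"grip":1,"dp":[0,0,-10],"dr":[0,0,0]},{"grip":1,"dp":[0,0,-20],"dr":[0,0,0]},{"grip":1,"dp":[0,0,-30],"dr":[0,0,0]},{"grip":1,"dp":[0,0,-30],"dr":[0,0,0]},{"grip":1,"dp":[0,0,-20],"dr":[0,0,-1.8]},{"grip":1,"dp":[0,0,0],"dr":[0,0,0]},{"grip":1,"dp":[0,0,0],"dr":[0,0,0]}]'>/dev/null; python3 plan.py 535 -213.3 125
```

```text
pos [429.8 267.3 147.4] yaw 60.23 tilt [ 7.e-04  5.e-04 -1.e+00] dp [-365.   329.9   22.2] q [ 32.  15. -14.  61.   0. 152.] F [ 0.4 -0.6 -2.4] w 0.026077214916313488 49.31570291519165 t 13.25
```

```bash
python3 -m creep '[{"grip":1,"dp":[-13,11.8,0],"dr":[0,0,0]},{"grip":1,"dp":[-26,23.5,0],"dr":[0,0,0]},{"grip":1,"dp":[-26,23.5,0],"dr":[0,0,0]},{"grip":1,"dp":[-26,23.5,0],"dr":[0,0,0]},{"grip":1,"dp":[-26,23.5,0],"dr":[0,0,0]},{"grip":1,"dp":[-26,23.5,0],"dr":[0,0,0]},{"grip":1,"dp":[-26,23.5,0],"dr":[0,0,0]},{"grip":1,"dp":[-26,23.5,0],"dr":[0,0,0]}]' >/dev/null; python3 -m creep '[{"grip":1,"dp":[-26,23.5,0],"dr":[0,0,0]},{"grip":1,"dp":[-26,23.5,0],"dr":[0,0,0]},{"grip":1,"dp":[-26,23.5,0],"dr":[0,0,0]},{"grip":1,"dp":[-26,23.5,5],"dr":[0,0,0]},{"grip":1,"dp":[-26,23.5,7],"dr":[0,0,0]},{"grip":1,"dp":[-26,23.5,7],"dr":[0,0,0]},{"grip":1,"dp":[0,0,0],"dr":[0,0,0]},{"grip":1,"dp":[0,0,0],"dr":[0,0,0]}]' >/dev/null; python3 plan.py 535 -213.3 125
```

```text
pos [ 530.2 -195.2  126.3] yaw 60.14 tilt [-0.0031  0.0015 -1.    ] dp [-13.3  13.2   1.3] q [-20.  21.  -8.  61.   0. 100.] F [ 0.6  0.9 -2.3] w 0.0260735731219407 49.508317708969116 t 14.85
```

```bash
python3 -m creep '[{"grip":1,"dp":[-13,13,0],"dr":[0,0,0]},{"grip":1,"dp":[0,0,15],"dr":[0,0,0]},{"grip":1,"dp":[0,0,20],"dr":[0,0,0]},{"grip":1,"dp":[0,0,10],"dr":[0,0,0]},{"grip":1,"dp":[0,0,0],"dr":[0,0,0]},{"grip":1,"dp":[0,0,0],"dr":[0,0,0]}]' >/dev/null; python3 plan.py 535 -213.3 58.1
python3 - <<'E'
from plant import ctrl
import cv2,numpy as np
d=ctrl.get_image("wrist");np.savez("w4.npz",**d);cv2.imwrite("pics/w4.png",d["color"])
E
```

```text
pos [ 536.3 -212.4   83.5] yaw 60.3 tilt [-1.e-04  1.e-04 -1.e+00] dp [-1.4 -0.7 25.4] q [-22.  24. -10.  56.   0.  98.] F [ 0.1  0.1 -1.4] w 0.025798130247046552 49.636162519454956 t 15.45
```

View pics/w4.png

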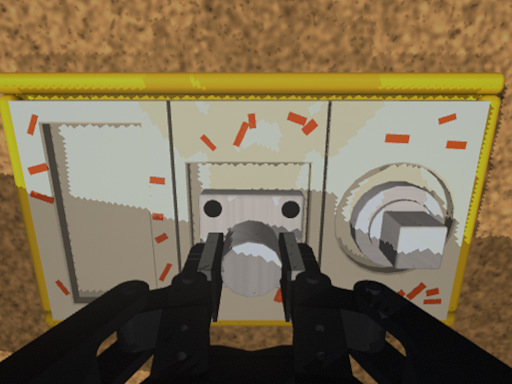

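The adapter sits upright in the round recess (400,225). The plate is above the square recess and square to it, with its far edge at row 190 inside the rim (185 to 310, row 163). I'll lower it.

```bash
python3 -m creep '[{"grip":1,"dp":[-1.4,-0.7,8],"dr":[0,0,0]},{"grip":1,"dp":[0,0,8],"dr":[0,0,0]},{"grip":1,"dp":[0,0,4],"dr":[0,0,0]},{"grip":1,"dp":[0,0,2],"dr":[0,0,0]},{"grip":1,"dp":[0,0,1.5],"dr":[0,0,0]},{"grip":1,"dp":[0,0,0],"dr":[0,0,0]},{"grip":1,"dp":[0,0,0],"dr":[0,0,0]}]'|sed -n '2p;6p'; python3 -m creep '[{"grip":1,"dp":[0,0,0.8],"dr":[0,0,0]},{"grip":1,"dp":[0,0,0],"dr":[0,0,0]},{"grip":1,"dp":[0,0,0.7],"dr":[0,0,0]},{"grip":1,"dp":[0,0,0],"dr":[0,0,0]},{"grip":1,"dp":[0,0,0],"dr":[0,0,0]}]'|sed -n '2p;6p'
```

```text
tool_pos: [0.5349, -0.2135, 0.0598]
grip_force: 49.6
tool_pos: [0.5348, -0.2135, 0.0582]
grip_force: 49.7
```

```bash
python3 -m creep '[{"grip":1,"dp":[0,0,0.7],"dr":[0,0,0]},{"grip":1,"dp":[0,0,0],"dr":[0,0,0]},{"grip":1,"dp":[0,0,0],"dr":[0,0,0]}]'|grep -v rot; python3 -m creep '[{"grip":1,"dp":[0,0,0.7],"dr":[0,0,0]},{"grip":1,"dp":[0,0,0],"dr":[0,0,0]},{"grip":1,"dp":[0,0,0],"dr":[0,0,0]}]'|grep -v rot
```

```text
time: 17.0
tool_pos: [0.5348, -0.2135, 0.0582]
wrist_force: [-1.5, 0.5, 5.2]
grip_width: 0.0263
grip_force: 50.3
time: 17.3
tool_pos: [0.5348, -0.2135, 0.0581]
wrist_force: [-4.0, 1.4, 12.1]
grip_width: 0.0263
grip_force: 51.0
```

```bash
python3 -m creep '[{"grip":0.2,"dp":[0,0,0],"dr":[0,0,0]},{"grip":-0.2,"dp":[0,0,0],"dr":[0,0,0]},{"grip":-0.2,"dp":[0,0,0],"dr":[0,0,0]},{"grip":-0.2,"dp":[0,0,0],"dr":[0,0,0]},{"grip":-0.2,"dp":[0,0,-15],"dr":[0,0,0]},{"grip":-0.2,"dp":[0,0,-30],"dr":[0,0,0]},{"grip":-0.2,"dp":[0,0,-35],"dr":[0,0,0]},{"grip":-0.3,"dp":[0,0,0],"dr":[0,0,-8.3]}]'>/dev/null;python3 -m creep '[{"grip":-0.3,"dp":[0,0,0],"dr":[0,0,-8.3]},{"grip":-0.3,"dp":[0,0,0],"dr":[0,0,-8.3]},{"grip":-0.3,"dp":[0,0,0],"dr":[0,0,-8.3]},{"grip":-0.3,"dp":[0,0,0],"dr":[0,0,0]},{"grip":-0.3,"dp":[0,0,0],"dr":[0,0,0]}]'>/dev/null; python3 plan.py 624 102 140
```

```text
pos [ 534.8 -213.5  136.7] yaw 93.22 tilt [-2.e-04  1.e-04 -1.e+00] dp [310.  106.8  -3.3] q [-22.  22.  -5.  63.   0.  65.] F [-0.2  0.2  0.7] w 0.05546120679859473 0.0 t 18.6
```

```bash
python3 -m creep '[{"grip":-0.3,"dp":[16,5,0],"dr":[0,0,0]},{"grip":-0.3,"dp":[32,8,0],"dr":[0,0,0]},{"grip":-0.3,"dp":[32,8,0],"dr":[0,0,0]},{"grip":-0.3,"dp":[32,8,0],"dr":[0,0,0]},{"grip":-0.3,"dp":[32,8,0],"dr":[0,0,0]},{"grip":-0.3,"dp":[32,8,0],"dr":[0,0,0]},{"grip":-0.3,"dp":[32,8,0],"dr":[0,0,0]},{"grip":-0.3,"dp":[32,8,0],"dr":[0,0,0]}]' >/dev/null; python3 -m creep '[{"grip":-0.3,"dp":[16,10,0],"dr":[0,0,0]},{"grip":-0.3,"dp":[0,10,0],"dr":[0,0,0]},{"grip":-0.3,"dp":[0,0,0],"dr":[0,0,0]},{"grip":-0.3,"dp":[0,0,0],"dr":[0,0,0]}]' >/dev/null; python3 plan.py 624 102 140
python3 - <<'E'
from plant import ctrl
import cv2,numpy as np
d=ctrl.get_image("wrist");np.savez("w5.npz",**d);cv2.imwrite("pics/w5.png",d["color"])
E
```

```text
pos [600.1  46.  136.5] yaw 93.38 tilt [-7.e-04 -3.e-04 -1.e+00] dp [54.5 27.1 -3.5] q [ 4. 24. -2. 64. -0. 91.] F [-0.2  0.7  0.4] w 0.05535404085785539 0.0 t 19.8
```

View pics/w5.png

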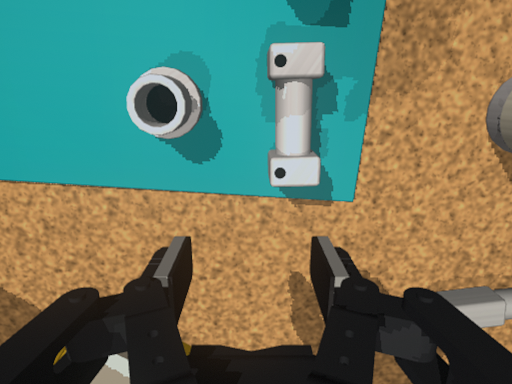

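The short tube lies with its block outer corners at (271,45), (323,43), (319,184) and (270,185). The receiver cup is at (163,103).

```bash
python3 - <<'E'
import numpy as np
from h import *
d=dict(np.load("w5.npz"))
S=[ray(d,u,v,.040)[:2]*1e3 for u,v in[(271,45),(323,43),(319,184),(270,185)]]
print(np.mean(S,0),[np.degrees(np.arctan2(*(S[(i+1)%4]-S[i])[::-1])).round(1) for i in range(4)],[np.linalg.norm(S[(i+1)%4]-S[i]).round(1) for i in range(4)])
E
python3 -m creep '[{"grip":-0.3,"dp":[20,10,0],"dr":[0,0,0]},{"grip":-0.3,"dp":[20,10,0],"dr":[0,0,0]},{"grip":-0.3,"dp":[14,7,0],"dr":[0,0,0]},{"grip":-0.3,"dp":[0,0,0],"dr":[0,0,0]},{"grip":-0.3,"dp":[0,0,0],"dr":[0,0,0]}]'>/dev/null; python3 plan.py 624.5 102 29
```

```text
[627.24410742 102.70650468] [np.float64(5.4), np.float64(-84.7), np.float64(-175.4), np.float64(94.0)] [np.float64(32.8), np.float64(92.7), np.float64(34.9), np.float64(92.2)]
pos [623.5 102.  136.6] yaw 93.46 tilt [-7.e-04 -3.e-04 -1.e+00] dp [  0.    1.  107.6] q [ 9. 27.  3. 66. -0. 96.] F [ 0.  -0.2  0.7] w 0.055444581384269255 0.0 t 20.35
```

```bash
python3 -m creep '[{"grip":-0.3,"dp":[0.5,3.3,15],"dr":[0,0,-1]},{"grip":-0.3,"dp":[0,0,20],"dr":[0,0,0]},{"grip":-0.3,"dp":[0,0,20],"dr":[0,0,0]},{"grip":-0.3,"dp":[0,0,20],"dr":[0,0,0]},{"grip":-0.3,"dp":[0,0,15],"dr":[0,0,0]},{"grip":-0.3,"dp":[0,0,10],"dr":[0,0,0]},{"grip":-0.3,"dp":[0,0,4],"dr":[0,0,0]},{"grip":-0.3,"dp":[0,0,0],"dr":[0,0,0]}]'>/dev/null; python3 plan.py 626.5 102.7 29
```

```text
pos [626.8 102.8  32.3] yaw 94.46 tilt [-9.e-04 -1.e-04 -1.e+00] dp [-0.1 -0.3  3.3] q [ 9. 32. -5. 53.  0. 95.] F [-0.4  0.4  0.6] w 0.055710323870938175 0.0 t 21.15
```

```bash
python3 -m creep '[{"grip":-0.3,"dp":[0,0,3],"dr":[0,0,0]},{"grip":-0.3,"dp":[0,0,0],"dr":[0,0,0]},{"grip":1,"dp":[0,0,0],"dr":[0,0,0]},{"grip":1,"dp":[0,0,0],"dr":[0,0,0]},{"grip":1,"dp":[0,0,0],"dr":[0,0,0]},{"grip":1,"dp":[0,0,0],"dr":[0,0,0]},{"grip":1,"dp":[0,0,0],"dr":[0,0,0]}]'>/dev/null; python3 plan.py 626.5 102.7 29
```

```text
pos [627.4 103.3  30.5] yaw 94.47 tilt [ 9.e-04  3.e-04 -1.e+00] dp [-0.5 -1.   1.5] q [ 9. 32. -5. 53.  0. 95.] F [-1.1 -0.3  6.4] w 0.023830893836841772 49.39973831176758 t 21.85
```

```bash
python3 -m creep '[{"grip":1,"dp":[0,0,-10],"dr":[0,0,0]},{"grip":1,"dp":[0,0,-20],"dr":[0,0,0]},{"grip":1,"dp":[0,0,-30],"dr":[0,0,0]},{"grip":1,"dp":[0,0,-30],"dr":[0,0,0]},{"grip":1,"dp":[0,0,-20],"dr":[0,0,0]},{"grip":1,"dp":[0,0,0],"dr":[0,0,7]},{"grip":1,"dp":[0,0,0],"dr":[0,0,7]},{"grip":1,"dp":[0,0,0],"dr":[0,0,7]}]'>/dev/null; python3 -m creep '[{"grip":1,"dp":[0,0,0],"dr":[0,0,7]},{"grip":1,"dp":[0,0,0],"dr":[0,0,6.3]},{"grip":1,"dp":[0,0,0],"dr":[0,0,0]},{"grip":1,"dp":[0,0,0],"dr":[0,0,0]}]'; python3 plan.py 460.5 -170.6 130
```

```text
time: 23.05
tool_pos: [0.627, 0.1031, 0.14]
ee_rot: [[0.495, 0.869, -0.0], [0.869, -0.495, 0.0], [-0.0, -0.0, -1.0]]
wrist_force: [0.7, 0.0, -2.7]
grip_width: 0.0242
grip_force: 49.5
pos [627.  103.1 140. ] yaw 60.35 tilt [-2.e-04  1.e-04 -1.e+00] dp [-320.3   -9.3   10. ] q [  9.  27.   4.  67.   0. 129.] F [ 0.7  0.  -2.7] w 0.024159171510228547 49.49748158454895 t 23.05
```

```bash
python3 -m creep '[{"grip":1,"dp":[-15,0,0],"dr":[0,0,0]},{"grip":1,"dp":[-30,-1,0],"dr":[0,0,0]},{"grip":1,"dp":[-30,-1,0],"dr":[0,0,0]},{"grip":1,"dp":[-30,-1,0],"dr":[0,0,0]},{"grip":1,"dp":[-30,-1,0],"dr":[0,0,0]},{"grip":1,"dp":[-30,-1,0],"dr":[0,0,0]},{"grip":1,"dp":[-30,-1,0],"dr":[0,0,0]},{"grip":1,"dp":[-30,-1,0],"dr":[0,0,0]}]' >/dev/null; python3 -m creep '[{"grip":1,"dp":[-30,-1,0],"dr":[0,0,0]},{"grip":1,"dp":[-30,-1,0],"dr":[0,0,0]},{"grip":1,"dp":[-25,-1,0],"dr":[0,0,0]},{"grip":1,"dp":[-10,0,0],"dr":[0,0,0]},{"grip":1,"dp":[0,0,0],"dr":[0,0,0]},{"grip":1,"dp":[0,0,0],"dr":[0,0,0]}]' >/dev/null; python3 plan.py 460.5 -170.6 50.5
```

```text
pos [ 459.4 -169.3  139.9] yaw 60.17 tilt [ 5.e-04  3.e-04 -1.e+00] dp [-0.7  1.6 89.4] q [-20.  14. -17.  59.   0. 100.] F [ 0.4 -0.6 -2.1] w 0.024045565879612082 49.459893107414246 t 24.45
```

```bash
python3 -m creep '[{"grip":1,"dp":[-0.7,1.6,15],"dr":[0,0,0]},{"grip":1,"dp":[0,0,20],"dr":[0,0,0]},{"grip":1,"dp":[0,0,20],"dr":[0,0,0]},{"grip":1,"dp":[0,0,10],"dr":[0,0,0]},{"grip":1,"dp":[0,0,0],"dr":[0,0,0]},{"grip":1,"dp":[0,0,0],"dr":[0,0,0]}]' >/dev/null; python3 plan.py 460.5 -170.6 50.5
python3 - <<'E'
from plant import ctrl
import cv2,numpy as np
d=ctrl.get_image("wrist");np.savez("w6.npz",**d);cv2.imwrite("pics/w6.png",d["color"])
E
```

```text
pos [ 460.8 -170.5   75.2] yaw 60.21 tilt [ 1.e-04  1.e-04 -1.e+00] dp [-0.2 -0.2 24.7] q [-20.  17. -22.  50.   0.  99.] F [ 0.6 -0.6 -1.7] w 0.024093769183195224 49.40126359462738 t 25.05
```

View pics/w6.png

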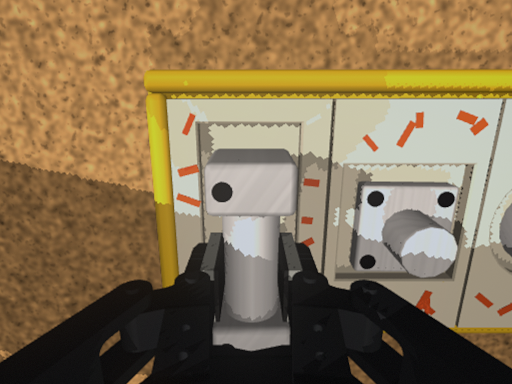

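The plate is flat in its recess (405,228). The tube's block spans columns 205 to 297, between the long recess's sides at 198 and 300. I'll lower it.

```bash
python3 -m creep '[{"grip":1,"dp":[0,0,8],"dr":[0,0,0]},{"grip":1,"dp":[0,0,8],"dr":[0,0,0]},{"grip":1,"dp":[0,0,4],"dr":[0,0,0]},{"grip":1,"dp":[0,0,2.5],"dr":[0,0,0]},{"grip":1,"dp":[0,0,1],"dr":[0,0,0]},{"grip":1,"dp":[0,0,0],"dr":[0,0,0]},{"grip":1,"dp":[0,0,0],"dr":[0,0,0]}]'|grep -v rot; python3 -m creep '[{"grip":1,"dp":[0,0,0.7],"dr":[0,0,0]},{"grip":1,"dp":[0,0,0],"dr":[0,0,0]},{"grip":1,"dp":[0,0,0.7],"dr":[0,0,0]},{"grip":1,"dp":[0,0,0],"dr":[0,0,0]},{"grip":1,"dp":[0,0,0],"dr":[0,0,0]}]'|grep -v rot
```

```text
time: 25.8
tool_pos: [0.4604, -0.1709, 0.0514]
wrist_force: [0.2, 0.1, -2.4]
grip_width: 0.0238
grip_force: 49.4
time: 26.3
tool_pos: [0.4604, -0.1709, 0.0505]
wrist_force: [-2.7, 0.1, 4.7]
grip_width: 0.0241
grip_force: 50.3
```

```bash
python3 -m creep '[{"grip":0.2,"dp":[0,0,0],"dr":[0,0,0]},{"grip":0,"dp":[0,0,0],"dr":[0,0,0]},{"grip":0,"dp":[0,0,0],"dr":[0,0,0]},{"grip":0,"dp":[0,0,0],"dr":[0,0,0]},{"grip":0,"dp":[0,0,-15],"dr":[0,0,0]},{"grip":0,"dp":[0,0,-30],"dr":[0,0,0]},{"grip":0,"dp":[0,0,-40],"dr":[0,0,0]},{"grip":0,"dp":[0,0,-40],"dr":[0,0,0]}]'>/dev/null; python3 -m creep '[{"grip":0,"dp":[-35,0,-20],"dr":[0,0,0]},{"grip":0,"dp":[-35,0,-10],"dr":[0,0,0]},{"grip":0,"dp":[-35,0,0],"dr":[0,0,0]},{"grip":0,"dp":[-35,0,0],"dr":[0,0,0]},{"grip":0,"dp":[0,0,0],"dr":[0,0,0]},{"grip":0,"dp":[0,0,0],"dr":[0,0,0]}]'|grep -v rot
python3 - <<'E'
from plant import ctrl
import cv2,numpy as np
from h import *
d=ctrl.get_image("top");P=cloud(d)
cv2.imwrite("pics/t9.png",cv2.resize(d["color"][95:235,145:425],None,fx=2.8,fy=2.8,interpolation=cv2.INTER_CUBIC))
E
```

```text
time: 27.7
tool_pos: [0.3902, -0.2927, 0.2048]
wrist_force: [-0.3, 0.8, -0.1]
grip_width: 0.0426
grip_force: 0.0
```

View pics/t9.png

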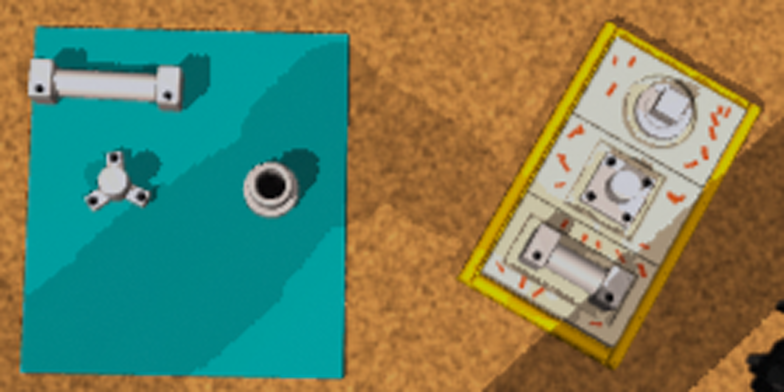

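All three kit parts sit centred in their recesses: adapter (662,108), plate (615,188) and tube (578,265). The look-alikes on the mat haven't moved, and the arm is clear, so I'm handing in.

```bash
python3 -c "
from plant import ctrl
print(ctrl.finish_job())"
```

```text
the job is handed in; nothing more can be done
None
```

I set the adapter, the four-hole plate and the short tube down in their recesses, released them, and handed the job in at about 28 s; the look-alikes were not touched, but no verdict came back.

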